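# Fit the square tile mould into the arbor press

### The arm

A 6-joint arm with a two-finger parallel gripper is mounted at the origin on the work surface. World frame = base frame: x ahead of the robot, y to its left, z up, the work surface at z = 0. Lengths are in m, angles in degrees, forces in N, time in s.
With the tool pointing down it reaches from about 0.35 to 0.775 m from the base axis. Payload 5.5 kg.
Tool frame: the origin (TCP) lies at the very end of the fingers, on their centre line; the grasp point (between the pads) lies 19 mm behind it; z points along the fingers, y is the line along which they close (so a half turn about z gives the same grasp; the last joint's range is limited). The gripper opens to 85 mm and grips with 20 to 120 N. Pads are 22 mm wide; open, the fingers measure 114 mm over their backs; the gripper's body (76 mm by 85 mm) begins 54 mm behind the grasp point. The pads swing forward as they close: fully open they stand 13 mm farther back than shut.
Start: joints at [-77.727, 17.945, 2.641, 74.691, 0, 82.002], TCP at [0.199, -0.539, 0.231] pointing down, gripper open.
Joint ranges: [-158.12, 158.12], [-49.38, 96.58], [-58.88, 72.47], [-126.05, 133.96], [-84.25, 85.87], [-180, 180]. Speed limits (degrees/s): [147.25, 147.25, 180, 180, 180, 180].

### API

Orientations are given as [roll, pitch, yaw] about the fixed x, y, z axes, in that order (R = Rz(yaw) Ry(pitch) Rx(roll)).
In Python, from bench import * gives the robot as it stands.
- The arm moves only by the shell command python3 -m handwheel 'ROWS' [FORCE]. ROWS is JSON, a list of rows, each an object with "grip": the closure, from -1 (fully open) to 1 (shut), so that 0 is half open; "translation": the shift along the tool's x, y, z in m, a list of three; "delta_rot": the turn, a rotation vector about the tool's x, y, z in degrees, a list of three. A call has 1 to 8 rows; each row shifts and turns the commanded pose from where the row before left it, along the tool's axes as they then stand; what a row does not reach is not made up. A row lasts 1/12 s, in which the tool goes at most 41.7 mm and 7.16 degrees, less where a joint would pass 70% of its speed; a pose out of reach is approached as far as the arm can. A call is refused whole if a number of a shift passes 0.0417 or a number of a turn 7.16, either way. A call with a gripper value outside its range is refused whole. The fingers move at their own pace and stop on an object; FORCE is the grip in N (left out, the last holds). Time passes only in rows, so rows that do not move let the fingers close. It gives the time, the measured TCP pose, the force, the opening and the grip force at its end, in the units of the state.
- read_state(): the state, without advancing time (a new reading comes with each control period).
- grab_frame(name): name is "scene" or "top" or "wrist"; returns the picture (400x640x3 uint8, blue, green, red); there is no depth.
- camera_info(name): a dict with "camera_matrix" (3x3 intrinsics, pixels), "distortion" ([k1, k2, p1, p2, k3] as OpenCV has them; the pictures are not rectified), "R" (3x3) and "t" (3): a world point X has camera coordinates R X + t. Camera axes: x right, y down, z forward; pixel columns grow to the right and rows downward; lengths in m; the calibration is good to about 2 mm. A picture is of the moment at which its call begins: read the wrist's pose just before it. camera_info takes no time and is no camera call; for the wrist camera it gives the pose at the moment of the call.
- hand_in(): hands the job in; it is judged then, once.
Trained networks look in the newest picture that a camera, given by its name, has taken for a name from the list of things; names that differ only in an ending like _2 or _b are one class to them, and where a whole thing is asked for, a point or a joint stands for the part that bears it (a point fixed in the world has none). Each returns a list of dicts, best first, with "conf" (0 to 1); they miss things now and then, are a little off and sometimes report something else, mostly with a low value. They report only what shows in the picture. A call takes as long as a camera call. They do not tell look-alikes from the thing itself.
- recognise(query, camera): "at" ([x, y, z] in m, in the coordinates of the camera as it stood for that picture, good to about 4 mm: the middle of the surface that is visible of it).
- regions_of(query, camera): "mask" (400x640 bool, what is visible of it).
The state is a dict: "clock": time; "joint_pos": joint angles; "joint_velocities": joint speeds; "effort": joint torques, N m; "ee_pos": TCP position; "tcp_rot": TCP orientation; "ft_force": force on the tool from outside, world axes, zero at the start; "ft_torque": the same for the moment, N m; "opening": opening from 0.0 (shut) to 1.0 (fully open); "grip_force": force on a finger pad.
Only numpy, scipy, OpenCV 4.12 (cv2) and the standard library are available. Lean on these libraries where they do the work, as an engineer would, in place of code of your own. Each camera call takes 0.05 s, during which the arm holds its last target. There are 200 camera calls.

### The job

The press has its square stamp on, so fit the mould that goes with it: pick up the square tile mould (the red tab is its handle), set it down level on the press's bed between the flared guides, and slide it in under the retaining lips until it is fully home against the rear stop. Let go and leave it there, and leave the round mould, the pot, the tape and the loop tool where they are.

Things in the scene. Friction and masses are not known exactly. Their poses are not given: they have to be found in the camera images.
- press: Green C-shaped bench arbor press, fixed. Origin: on the bench straight below the ram's axis; -x is the open mouth, +x points in to the column (from x=+98 on), z up. A flat aluminium bed, 166 wide, top 60 above the bench, runs from x=-120 to +62. The base is 120 wide. The lever is parked up and back on the +y side and is not used. Nothing on the press moves.
- head_edge (a point): Middle of the lower front edge of the press's head, 36 mm out from the ram's axis (-x), 172 above the bench; axes as the press. The head is 62 wide and goes up to 264 (ram to 352, lever to 365): it overhangs the loading hand, so that hand has to lean out of the mouth, towards the press's -x.
- stamp (a point): Centre of the underside of the 48 mm square brass stamp on the raised ram, 146 above the bench; axes as the press. It does not move.
- lips (a point): On the bed midway between the two lips, at their entry (x=-25 from the ram's axis); axes as the press. From here in to x=+57 the side rails' inner faces stand at y=+/-46.5; their lips reach inward to y=+/-36, undersides 10 above the bed (bevelled to about 14 at the entry), tops 18. From here out to x=-85 lipless guides 18 tall flare from y=+/-46.5 to +/-62.5.
- stop (a point): On the bed, middle of the rear stop's face (x=+45 from the ram's axis); axes as the press. A toe above it, like the lips, reaches 8 mm forward, underside 10 above the bed.
- nest (a point): The point on the bed straight below the ram (60 above the bench), axes as the press: the square mould's origin lies here, with its axes along the press's, when it is fully home. It slides in freely, at a few newtons, 1.5 mm clear on each side and 2 mm below the lips, and stops firmly at the rear stop.
- mouth (a point): Point on the bed 90 mm out from the nest (towards -x), axes as the press: with the mould's origin here, its leading edge stands between the flared guides, still clear of the lips, so it can be set down from above.
- mould_square: The tile mould with the SQUARE brass frame; about 0.4 kg, flat on the bench at the start. Aluminium plate 90 x 90 x 8, origin at the centre of its underside; square frame 62 x 62 outside, top 20 above the underside. At -x a tongue 30 wide runs out to x=-63 and carries an upright red grip tab: x from -62 to -40, 14 thick across y, top 50 above the underside. The +x edge goes in first.
- mould_square_tab (a point): A good grip point in the square mould's red tab: 51 mm from the origin towards -x, 34 above the underside; axes as the mould. Pinch the tab across y (14 mm).
- mould_round: The other mould, of the same plate and red tab but with a ROUND brass frame (62 outside diameter). Not wanted: leave it. Origin at the centre of its underside.
- pinch_pot: Grey-brown fired clay bowl, 84 across, 58 tall; origin at the centre of its underside. Leave it.
- tape_roll: Roll of cream masking tape lying flat, 90 across, 24 tall; origin at the centre of its underside. Leave it.
- loop_tool: Wooden-handled wire loop tool lying on the bench, 160 long, 13 thick, along its x; origin under the middle of the handle. Leave it.
There are look-alikes about, which are no part of the job. What is shaped like the mould_square but black is not meant.

How it is judged (in metres and radians):
On the way:
1. the square mould lies level on the press's bed, in the flared guides or partly under the lips, not yet home (x of mould_square in the frame of nest between -0.115 and -0.015 m and y of mould_square in the frame of nest between -0.025 and 0.025 m and z of mould_square in the frame of nest below 0.005 m and angle between mould_square's own z axis and vertical below 0.12 rad), for 0.1 s.
At the end, for the whole second after the job is handed in: The square mould is at rest, flat on the bed under the lips and fully home: its origin within 3 mm of the nest point along each press axis, level within 0.03 rad and square to the press within 0.05 rad (x of mould_square in the frame of nest between -0.003 and 0.003 m and y of mould_square in the frame of nest between -0.003 and 0.003 m and z of mould_square in the frame of nest between -0.003 and 0.003 m and angle between mould_square's own z axis and vertical below 0.03 rad and angle between the x axis of mould_square and the x axis of nest, either way round below 0.05 rad and linear speed of mould_square below 0.01 m/s); the robot touches nothing.
It fails at once if the round mould is shifted more than 25 mm (distance of mould_round from where it was at the start of the episode above 0.025 m).
It fails at once if the pot is shifted more than 25 mm (distance of pinch_pot from where it was at the start of the episode above 0.025 m).
It fails at once if the tape roll is shifted more than 25 mm (distance of tape_roll from where it was at the start of the episode above 0.025 m).
It fails at once if the loop tool is shifted more than 25 mm (distance of loop_tool from where it was at the start of the episode above 0.025 m).
It also fails if it takes over 42 s, if anything falls off the work surface, if the arm or the gripper's body presses on something with over 40 N, if the wrist force passes 120 N, or if a joint passes its speed limit or range.

## Working session

There is one attempt and no reset: what is moved stays moved. The work goes in short steps, Python scripts to look and compute and a shell command to move; the robot and the scene stay as the last step left them, time stands still between calls to the robot, and variables do not carry over. Pictures are saved under pics/ and viewed, at most 10 in all, crops included, and the job is handed in when it is done.

```bash
ls; mkdir -p pics; python3 - <<'E'
from bench import *
import cv2,numpy as np
print(read_state())
for n in ("scene","top"):
    f=grab_frame(n); cv2.imwrite(f"pics/{n}0.png",f)
    c=camera_info(n); R=np.array(c["R"]);t=np.array(c["t"])
    print(n,c["camera_matrix"],c["distortion"],(-R.T@t).round(3),R.round(3).tolist())
    for q in ("mould_square","mould_round","press","mould_square_tab","pinch_pot","tape_roll","loop_tool","stamp","head_edge"):
        for d in recognise(q,n):
            X=R.T@(np.array(d["at"])-t); p=cv2.projectPoints(X[None],cv2.Rodrigues(R)[0],t,np.array(c["camera_matrix"]),np.array(c["distortion"]))[0].ravel()
            print(q,round(d["conf"],2),X.round(3),p.round(0))
E
```

```text
pics
{'clock': 0.0, 'joint_pos': array([-7.77258837e+01,  1.79915688e+01,  2.57796020e+00,  7.46902671e+01,
        7.70304297e-04,  8.20012571e+01]), 'joint_velocities': array([-0.06177557,  0.09067786,  0.13953455, -0.03855485, -0.05108807,
        0.02286642]), 'effort': array([-4.75561239e-05, -4.80627394e+01,  2.98533136e+01,  1.95155467e-02,
       -1.43738439e-04,  9.92702454e-08]), 'ee_pos': array([ 0.19911775, -0.53889071,  0.2304083 ]), 'tcp_rot': array([-1.79897242e+02, -1.52172550e-02,  2.02728448e+01]), 'ft_force': array([-0.01155175,  0.34992265, -0.04093656]), 'ft_torque': array([ 0.01230897, -0.02210119, -0.03931411]), 'grip_force': 0.0, 'opening': 1.0002876641978649}
scene [[502.38063547   0.         319.67483943]
 [  0.         502.38063547 203.72400268]
 [  0.           0.           1.        ]] [-0.1245561  0.         0.         0.         0.       ] [1.383 0.678 0.916] [[-0.619, 0.785, -0.019], [0.488, 0.365, -0.793], [-0.616, -0.5, -0.609]]
mould_square 0.94 [0.68  0.379 0.012] [415. 320.]
mould_square 0.74 [0.628 0.181 0.014] [357. 269.]
mould_square 0.64 [0.81
[... 897 characters left out ...]
. 186.]
mould_square 0.8 [0.81  0.191 0.013] [265. 115.]
mould_round 0.98 [0.448 0.284 0.005] [225. 252.]
press 0.55 [ 0.53  -0.11   0.195] [388. 222.]
mould_square_tab 0.88 [0.662 0.366 0.017] [196. 169.]
mould_square_tab 0.8 [0.808 0.19  0.011] [265. 116.]
mould_square_tab 0.56 [0.626 0.173 0.013] [269. 185.]
mould_square_tab 0.2 [ 0.532 -0.112  0.198] [389. 221.]
pinch_pot 0.62 [ 0.366 -0.31   0.006] [455. 290.]
pinch_pot 0.56 [0.778 0.037 0.032] [323. 127.]
tape_roll 0.74 [0.424 0.105 0.022] [293. 263.]
loop_tool 0.66 [ 0.366 -0.311  0.008] [456. 290.]
stamp 0.65 [0.445 0.287 0.008] [224. 253.]
stamp 0.63 [ 0.528 -0.115  0.193] [390. 223.]
head_edge 0.6 [ 0.532 -0.115  0.196] [390. 221.]
```

View pics/scene0.png

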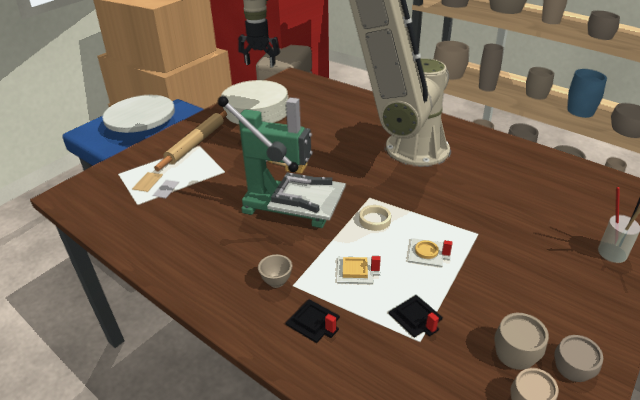

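View pics/top0.png

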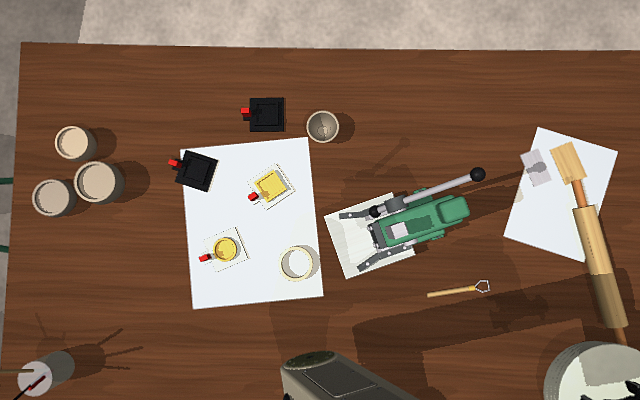

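Square-plate candidates in top: brass square (271,186), round (225,252), black (194,168) and (265,115). The one at (271,186) fits, since it has a square brass frame and an aluminium plate. I'll confirm it in a crop.

```bash
python3 - <<'E'
import cv2,numpy as np
f=cv2.imread("pics/top0.png"); 
a=cv2.resize(f[155:220,240:305],None,fx=6,fy=6,interpolation=cv2.INTER_CUBIC)
b=cv2.resize(f[180:285,320:420],None,fx=4,fy=4,interpolation=cv2.INTER_CUBIC)
o=np.zeros((420,800,3),np.uint8);o[:390,:390]=a;o[:420,400:800]=b
cv2.imwrite("pics/crop1.png",o)
E
```

```text
(no output)
```

View pics/crop1.png

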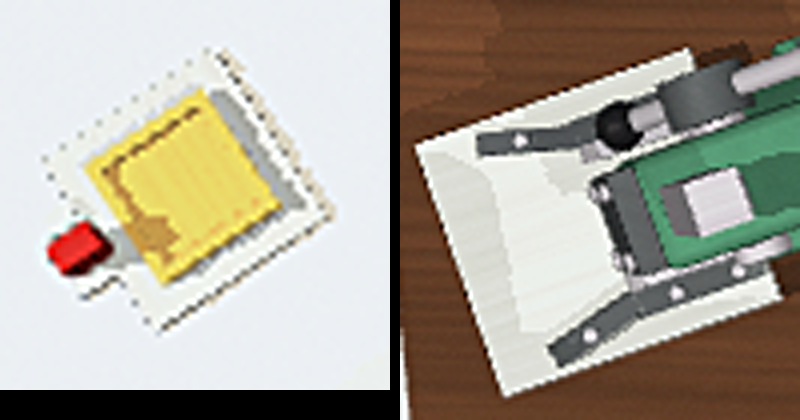

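The crop confirms the square brass frame on a light plate, with its tab at the lower left. The press mouth opens to the left. Next I fit both poses.

```bash
cat > h.py <<'E'
from bench import *
import cv2,numpy as np
from scipy.optimize import least_squares
from scipy.spatial.transform import Rotation as Ro
def proj(P,c):
    return cv2.projectPoints(np.asarray(P,float).reshape(-1,1,3),cv2.Rodrigues(np.array(c["R"]))[0],np.array(c["t"],float),np.array(c["camera_matrix"]),np.array(c["distortion"]))[0].reshape(-1,2)
def place(s,L): # s=x,y,yawdeg ; z world = L z
    c,q=np.cos(np.radians(s[2])),np.sin(np.radians(s[2])); L=np.asarray(L,float)
    return np.c_[s[0]+c*L[:,0]-q*L[:,1], s[1]+q*L[:,0]+c*L[:,1], L[:,2]]
def fit(L,px,c,s0):
    r=least_squares(lambda s:(proj(place(s,L),c)-px).ravel(),s0,x_scale=[.01,.01,1])
    return r.x,np.abs(r.fun).max()
E
python3 - <<'E'
from h import *
c=camera_info("top")
m=np.array([[215,48],[335,212],[160,330],[42,158],[203,88],[283,205],[165,285],[87,160]])/6+[239.6,154.6]
h=.045;k=.031
# image: tab lower-left = -x ; local +y = up-left in image
L=[[h,h,.008],[h,-h,.008],[-h,-h,.008],[-h,h,.008],[k,k,.02],[k,-k,.02],[-k,-k,.02],[-k,k,.02]]
s,e=fit(L,m,c,[.62,.17,-60]);print("mould",s,e,"tab",place(s,[[-.051,0,.034],[-.051,0,.05]]),proj(place(s,[[-.051,0,.05]]),c))
b=np.array([[15,145],[288,48],[383,297],[105,397]])/4+[319.6,179.6]
p,e=fit([[-.12,.083,.06],[.062,.083,.06],[.062,-.083,.06],[-.12,-.083,.06]],b,c,[.53,-.11,-70]);print("press",p,e)
print("nest tab",place(p,[[-.051,0,.094],[-.141,0,.094]]))
f=camera_info("scene");print(proj(place(s,[[-.051,0,.05]]),f),proj(place(p,[[-.12,.083,.06],[.062,-.083,.06],[-.12,-.083,.06]]),f))
st=read_state();w=camera_info("wrist");print((-np.array(w["R"]).T@w["t"]).round(3),np.array(w["R"]).round(2).tolist())
E
```

```text
mould [  0.62437687   0.16983319 -54.75032915] 0.8478565017322524 tab [[0.5949427  0.21148208 0.034     ]
 [0.5949427  0.21148208 0.05      ]] [[252.37981698 195.30810307]]
press [  0.51189098  -0.11043847 -68.99414288] 0.41195587738874906
nest tab [[ 0.49360935 -0.06282773  0.094     ]
 [ 0.46134764  0.02119121  0.094     ]]
[[375.13872627 256.70570123]] [[329.43378011 216.40881878]
 [287.47777391 173.13362255]
 [345.24901856 182.43286115]]
[ 0.265 -0.516  0.375] [[0.35, -0.94, -0.0], [-0.9, -0.33, 0.27], [-0.25, -0.09, -0.96]]
```

```bash
cat >> h.py <<'E'
MS=np.array([0.62438,0.16983,-54.75]); PS=np.array([0.51189,-0.11044,-68.99])
def target(s,lx,lz,th,ly=0,dyaw=0):
    "grasp point at local (lx,ly,lz) of pose s, lean th -> TCP position, tool R"
    g=place(s,[[lx,ly,lz]])[0]
    R=Ro.from_euler('z',s[2]+dyaw,degrees=True).as_matrix()@np.array([[-1,0,0],[0,1,0],[0,0,-1.]])@Ro.from_euler('y',-th,degrees=True).as_matrix()
    return g+.019*R[:,2],R
def delta(p,R):
    st=read_state();R0=Ro.from_euler('xyz',st["tcp_rot"],degrees=True).as_matrix()
    print("at",st["ee_pos"].round(4),st["tcp_rot"].round(2),"t",round(st["clock"],2),"j",st["joint_pos"].round(0))
    print("goal",p.round(4),"shift in tool now",(R0.T@(p-st["ee_pos"])).round(4),"shift in goal tool",(R.T@(p-st["ee_pos"])).round(4),"rotvec",Ro.from_matrix(R0.T@R).as_rotvec(degrees=True).round(2))
E
python3 -m handwheel '[{"grip":-1,"translation":[0,0,-0.006],"delta_rot":[0,0,-7]},{"grip":-1,"translation":[0,0,-0.006],"delta_rot":[0,0,-7]},{"grip":-1,"translation":[0,0,-0.006],"delta_rot":[0,0,-7]},{"grip":-1,"translation":[0,0,-0.006],"delta_rot":[0,0,-7]},{"grip":-1,"translation":[0,0,-0.006],"delta_rot":[0,0,-7]},{"grip":-1,"translation":[0,0,-0.006],"delta_rot":[0,0,-7]},{"grip":-1,"translation":[0,0,-0.006],"delta_rot":[0,0,-7]},{"grip":-1,"translation":[0,0,-0.006],"delta_rot":[0,0,-7]}]'
python3 -m handwheel '[{"grip":-1,"translation":[0,0,-0.006],"delta_rot":[0,0,-7]},{"grip":-1,"translation":[0,0,-0.006],"delta_rot":[0,0,-7]},{"grip":-1,"translation":[0,0,-0.006],"delta_rot":[0,0,-7]},{"grip":-1,"translation":[0,0,-0.006],"delta_rot":[0,0,-7]},{"grip":-1,"translation":[0,0,-0.006],"delta_rot":[0,0,-7]},{"grip":-1,"translation":[0,0,-0.006],"delta_rot":[0,0,-7]},{"grip":-1,"translation":[0,0,-0.006],"delta_rot":[0,0,-7]},{"grip":-1,"translation":[0,0,0],"delta_rot":[0,0,0]}]'
```

```text
clock: 1.67
ee_pos: [0.1992, -0.5394, 0.2796]
tcp_rot: [180.0, 0.0, 76.6]
ft_force: [-0.5, 0.0, -0.5]
opening: 1.0
grip_force: 0.0
clock: 2.33
ee_pos: [0.1993, -0.5399, 0.3226]
tcp_rot: [-180.0, 0.1, 125.4]
ft_force: [1.2, -0.7, 0.1]
opening: 0.999
grip_force: 0.0
```

Now travel around the base side of the press.

```bash
python3 -m handwheel '[{"grip":-1,"translation":[0.02,0.0306,0],"delta_rot":[0,0,0]},{"grip":-1,"translation":[0.02,0.0306,0],"delta_rot":[0,0,0]},{"grip":-1,"translation":[0.02,0.0306,0],"delta_rot":[0,0,0]},{"grip":-1,"translation":[0.02,0.0306,0],"delta_rot":[0,0,0]},{"grip":-1,"translation":[0.02,0.0306,0],"delta_rot":[0,0,0]},{"grip":-1,"translation":[0.02,0.0306,0],"delta_rot":[0,0,0]}]'
python3 -m handwheel '[{"grip":-1,"translation":[0.02,0.0306,0],"delta_rot":[0,0,0]},{"grip":-1,"translation":[0.02,0.0306,0],"delta_rot":[0,0,0]},{"grip":-1,"translation":[0.02,0.0306,0],"delta_rot":[0,0,0]},{"grip":-1,"translation":[0.02,0.0306,0],"delta_rot":[0,0,0]},{"grip":-1,"translation":[0.02,0.0306,0],"delta_rot":[0,0,0]},{"grip":-1,"translation":[0.02,0.0306,0],"delta_rot":[0,0,0]}]'
python3 - <<'E'
from h import *
p,R=target(MS,-.052,.035,35); delta(p-.12*R[:,2],R)
E
```

```text
clock: 2.83
ee_pos: [0.28, -0.3337, 0.3209]
tcp_rot: [180.0, 0.0, 125.0]
ft_force: [1.6, -0.5, 0.5]
opening: 1.004
grip_force: 0.0
clock: 3.33
ee_pos: [0.3605, -0.1297, 0.3212]
tcp_rot: [180.0, 0.0, 125.0]
ft_force: [0.3, 0.3, 0.1]
opening: 0.999
grip_force: 0.0
at [ 0.3605 -0.1297  0.3212] [1.7998e+02 4.0000e-02 1.2502e+02] t 3.33 j [-32.  -4. -10.  84.  -0.  23.]
goal [0.5609 0.2596 0.1177] shift in tool now [0.204  0.3875 0.2035] shift in goal tool [0.2824 0.3883 0.0507] rotvec [ -0.06 -34.96  -0.23]
```

```bash
python3 -m handwheel '[{"grip":-1,"translation":[0.0157,0.0298,0],"delta_rot":[0,0,0]},{"grip":-1,"translation":[0.0157,0.0298,0],"delta_rot":[0,0,0]},{"grip":-1,"translation":[0.0157,0.0298,0],"delta_rot":[0,0,0]},{"grip":-1,"translation":[0.0157,0.0298,0],"delta_rot":[0,0,0]},{"grip":-1,"translation":[0.0157,0.0298,0.015],"delta_rot":[0,0,0]},{"grip":-1,"translation":[0.0157,0.0298,0.015],"delta_rot":[0,0,0]},{"grip":-0.5,"translation":[0.0157,0.0298,0.015],"delta_rot":[0,0,0]},{"grip":-0.5,"translation":[0.0157,0.0298,0.015],"delta_rot":[0,0,0]}]'
python3 -m handwheel '[{"grip":-0.5,"translation":[0.0157,0.0298,0.015],"delta_rot":[0,0,0]},{"grip":-0.5,"translation":[0.0157,0.0298,0.015],"delta_rot":[0,0,0]},{"grip":-0.5,"translation":[0.0157,0.0298,0.015],"delta_rot":[0,0,0]},{"grip":-0.5,"translation":[0.0157,0.0298,0.015],"delta_rot":[0,0,0]},{"grip":-0.5,"translation":[0.0157,0.0298,0.015],"delta_rot":[0,0,0]}]'
python3 -m handwheel '[{"grip":-0.5,"translation":[0,0,0],"delta_rot":[0,-7,0]},{"grip":-0.5,"translation":[0,0,0],"delta_rot":[0,-7,0]},{"grip":-0.5,"translation":[0,0,0],"delta_rot":[0,-7,0]},{"grip":-0.5,"translation":[0,0,0],"delta_rot":[0,-7,0]},{"grip":-0.5,"translation":[0,0,0],"delta_rot":[0,-7,0]},{"grip":-0.5,"translation":[0,0,0],"delta_rot":[0,0,0]}]'
python3 - <<'E'
from h import *
f=grab_frame("wrist");w=camera_info("wrist")
p,R=target(MS,-.052,.035,35); delta(p-.12*R[:,2],R)
L=[[-.062,.007,.05],[-.062,-.007,.05],[-.04,.007,.05],[-.04,-.007,.05],[.045,.045,.008],[.045,-.045,.008],[-.045,.045,.008],[-.045,-.045,.008],[.031,.031,.02],[.031,-.031,.02],[-.031,-.031,.02],[-.031,.031,.02]]
q=proj(place(MS,L),w);print(q.round(1).tolist())
cv2.imwrite("pics/w1raw.png",f)
for u in q: cv2.drawMarker(f,tuple(int(round(v)) for v in u),(255,0,255),cv2.MARKER_CROSS,7,1)
cv2.imwrite("pics/w1.png",f)
E
```

```text
clock: 4.0
ee_pos: [0.4829, 0.1105, 0.2604]
tcp_rot: [180.0, 0.0, 125.1]
ft_force: [0.7, -0.8, -0.2]
opening: 0.757
grip_force: 0.0
clock: 4.42
ee_pos: [0.5592, 0.2605, 0.1851]
tcp_rot: [-180.0, 0.0, 125.1]
ft_force: [1.1, -0.2, -0.1]
opening: 0.752
grip_force: 0.0
clock: 4.92
ee_pos: [0.5556, 0.261, 0.1829]
tcp_rot: [-179.7, 35.2, 125.6]
ft_force: [-1.1, -1.1, -1.4]
opening: 0.746
grip_force: 0.0
at [0.5565 0.2605 0.1837] [-179.78   34.94  125.51] t 4.97 j [ 34.  24.  -3.  62. -35.  88.]
goal [0.5609 0.2596 0.1177] shift in tool now [0.0351 0.0033 0.056 ] shift in goal tool [0.0351 0.0031 0.056 ] rotvec [-0.07 -0.06  0.21]
[[328.6, 148.3], [311.7, 148.2], [327.9, 167.3], [311.9, 167.2], [358.4, 194.4], [280.1, 194.0], [367.4, 132.4], [272.4, 132.0], [347.7, 194.3], [291.0, 194.0], [287.3, 151.6], [352.3, 151.9]]
```

View pics/w1.png

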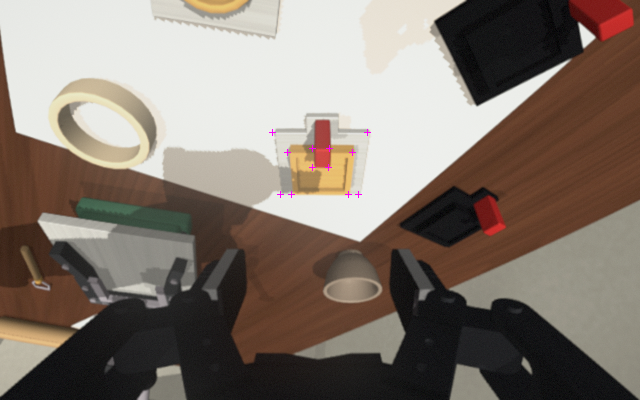

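Predicted corners sit on the square mould: tab at (322,145), plate corners within 2 px. Approaching.

```bash
python3 -m handwheel '[{"grip":-0.5,"translation":[0.0175,0.0023,0.01],"delta_rot":[0,0,0]},{"grip":-0.5,"translation":[0.0176,0.0023,0.02],"delta_rot":[0,0,0]},{"grip":-0.5,"translation":[0,0,0.03],"delta_rot":[0,0,0]},{"grip":-0.5,"translation":[0,0,0.03],"delta_rot":[0,0,0]},{"grip":-0.5,"translation":[0,0,0.03],"delta_rot":[0,0,0]},{"grip":-0.5,"translation":[0,0,0.025],"delta_rot":[0,0,0]},{"grip":-0.5,"translation":[0,0,0],"delta_rot":[0,0,0]}]'
python3 - <<'E'
from h import *
p,R=target(MS,-.052,.035,35); delta(p,R)
f=grab_frame("wrist");cv2.imwrite("pics/w2.png",f)
E
```

```text
clock: 5.55
ee_pos: [0.5932, 0.2128, 0.0432]
tcp_rot: [-179.7, 34.8, 125.1]
ft_force: [-0.2, -0.6, -0.9]
opening: 0.754
grip_force: 0.0
at [0.5932 0.2128 0.0432] [-179.68   34.84  125.09] t 5.55 j [ 28.  31. -14.  41. -35.  82.]
goal [0.6007 0.2034 0.0194] shift in tool now [0.0037 0.0009 0.0264] shift in goal tool [0.0038 0.0007 0.0263] rotvec [-0.41 -0.16 -0.13]
```

View pics/w2.png

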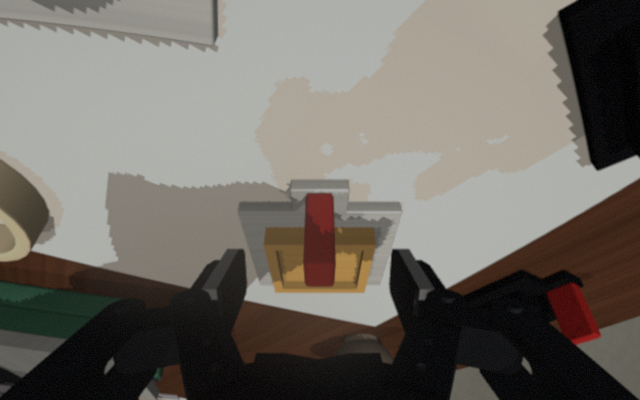

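The tab is centred between the fingers (320 vs 318 px). I'll descend and close.

```bash
python3 -m handwheel '[{"grip":-0.5,"translation":[0.0037,0,0.013],"delta_rot":[0,0,0]},{"grip":-0.5,"translation":[0,0,0.0135],"delta_rot":[0,0,0]},{"grip":-0.5,"translation":[0,0,0],"delta_rot":[0,0,0]},{"grip":1,"translation":[0,0,0],"delta_rot":[0,0,0]},{"grip":1,"translation":[0,0,0],"delta_rot":[0,0,0]},{"grip":1,"translation":[0,0,0],"delta_rot":[0,0,0]},{"grip":1,"translation":[0,0,0],"delta_rot":[0,0,0]},{"grip":1,"translation":[0,0,0],"delta_rot":[0,0,0]}]' 90
python3 -m handwheel '[{"grip":1,"translation":[0,0,0],"delta_rot":[0,0,0]},{"grip":1,"translation":[0,0,0],"delta_rot":[0,0,0]},{"grip":1,"translation":[0,0,0],"delta_rot":[0,0,0]},{"grip":1,"translation":[0,0,0],"delta_rot":[0,0,0]}]'
python3 - <<'E'
from h import *
p,R=target(MS,-.052,.035,35); delta(p,R)
E
```

```text
clock: 6.27
ee_pos: [0.6015, 0.2076, 0.0249]
tcp_rot: [179.9, 35.1, 125.2]
ft_force: [-1.5, 0.8, 5.7]
opening: 0.143
grip_force: 88.5
clock: 6.6
ee_pos: [0.6015, 0.2076, 0.0249]
tcp_rot: [179.9, 35.1, 125.3]
ft_force: [-1.7, 1.3, 6.7]
opening: 0.146
grip_force: 88.6
at [0.6015 0.2076 0.0249] [179.91  35.07 125.25] t 6.6 j [ 27.  32. -16.  37. -35.  80.]
goal [0.6007 0.2034 0.0194] shift in tool now [ 0.0007 -0.0031  0.0062] shift in goal tool [ 0.0007 -0.0031  0.0062] rotvec [0.09 0.07 0.  ]
```

```bash
python3 -m handwheel '[{"grip":1,"translation":[-0.0057,0,-0.0082],"delta_rot":[0,0,0]},{"grip":1,"translation":[-0.0115,0,-0.0164],"delta_rot":[0,0,0]},{"grip":1,"translation":[-0.0115,0,-0.0164],"delta_rot":[0,0,0]},{"grip":1,"translation":[-0.0115,0,-0.0164],"delta_rot":[0,0,0]},{"grip":1,"translation":[-0.0115,0,-0.0164],"delta_rot":[0,0,0]},{"grip":1,"translation":[-0.0115,0,-0.0164],"delta_rot":[0,0,0]},{"grip":1,"translation":[-0.0115,0,-0.0164],"delta_rot":[0,0,0]},{"grip":1,"translation":[0,0,0],"delta_rot":[0,0,0]}]'
python3 - <<'E'
from h import *
p,R=target(MS,-.052,.035,35); delta(p,R)
f=grab_frame("wrist");cv2.imwrite("pics/w3.png",f)
o=np.zeros((400,800,3),np.uint8);g=grab_frame("scene");cv2.imwrite("pics/s3.png",g)
o[:,:400]=f[:,120:520];o[:,400:]=cv2.resize(g[130:330,280:480],(400,400));cv2.imwrite("pics/c3.png",o)
E
```

```text
clock: 7.27
ee_pos: [0.6029, 0.2083, 0.1583]
tcp_rot: [179.5, 35.0, 125.0]
ft_force: [0.7, 0.2, -1.8]
opening: 0.144
grip_force: 88.0
at [0.6029 0.2083 0.1583] [179.54  35.05 125.02] t 7.27 j [ 27.  24.  -7.  53. -35.  80.]
goal [0.6007 0.2034 0.0194] shift in tool now [ 0.0775 -0.0056  0.1152] shift in goal tool [ 0.0774 -0.0047  0.1153] rotvec [ 0.33  0.05 -0.19]
```

View pics/c3.png

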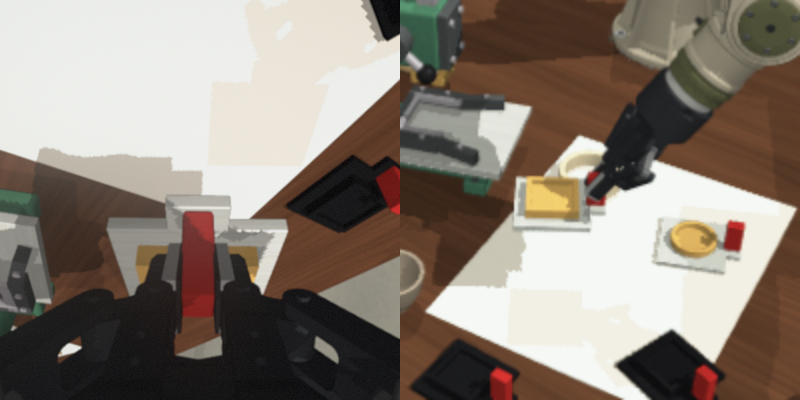

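```bash
python3 - <<'E'
import cv2
f=cv2.imread("pics/w3.png");cv2.imwrite("pics/c4.png",cv2.resize(f[185:325,218:418],None,fx=4,fy=4,interpolation=cv2.INTER_CUBIC))
E
```

```text
(no output)
```

View pics/c4.png

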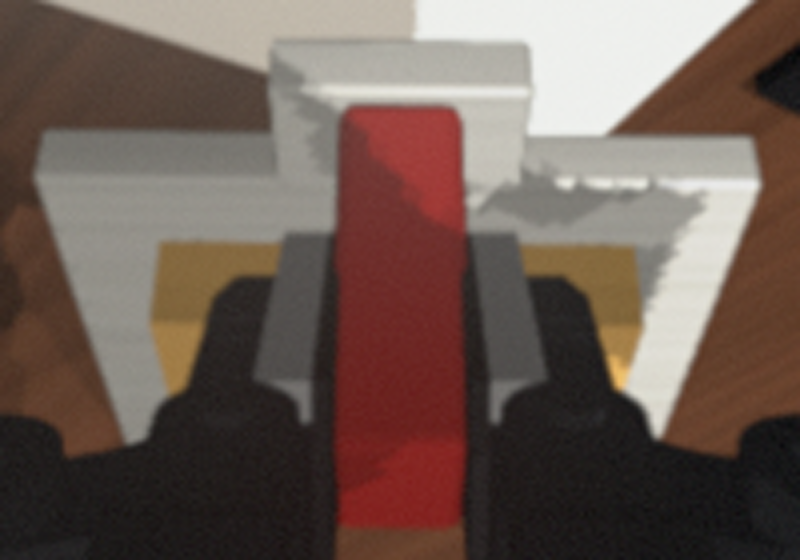

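```bash
python3 - <<'E'
from h import *
w=camera_info("wrist")
L=np.array([[-45,-45,8],[-45,45,8],[-45,-45,0],[-45,45,0],[-63,-15,8],[-63,15,8],[-63,-15,0],[-63,15,0],[-31,-31,20],[-31,31,20],[-40,-7,50],[-40,7,50]])/1e3
u=np.array([[35,180],[760,185],[45,130],[753,136],[270,88],[530,92],[272,43],[530,45],[152,322],[643,322],[338,525],[462,522]])/4+[217.6,184.6]
ok,rv,tv=cv2.solvePnP(L,u,np.array(w["camera_matrix"]),np.array(w["distortion"]))
Rc=np.array(w["R"]);Rm=Rc.T@cv2.Rodrigues(rv)[0];tm=Rc.T@(tv.ravel()-w["t"])
r=cv2.projectPoints(L,rv,tv,np.array(w["camera_matrix"]),np.array(w["distortion"]))[0].reshape(-1,2)-u;print("res",np.abs(r).max())
st=read_state();Rt=Ro.from_euler('xyz',st["tcp_rot"],degrees=True).as_matrix()
print("mould world",tm.round(4),"rpy",Ro.from_matrix(Rm).as_euler('xyz',degrees=True).round(2))
g=st["ee_pos"]-.019*Rt[:,2];print("grasp pt in mould",(Rm.T@(g-tm)).round(4),"tcp",(Rm.T@(st["ee_pos"]-tm)).round(4))
Rn=Ro.from_euler('y',-35,degrees=True).as_matrix();print("rot tool->mould vs nominal",Ro.from_matrix((np.diag([-1.,1,-1])@Rn).T@Rm.T@Rt).as_rotvec(degrees=True).round(2))
E
```

```text
res 1.366149388483251
mould world [0.629  0.1693 0.1288] rpy [ -0.07  -0.87 -55.42]
grasp pt in mould [-0.0577 -0.0014  0.0415] tcp [-0.047  -0.0013  0.0258]
rot tool->mould vs nominal [-0.53  0.93 -0.49]
```

```bash
cat >> h.py <<'E'
TL=np.array([-.0465,0,.0253]) # TCP in mould
def tcp_for(lx,lz=0,ly=0,th=35,dyaw=0):
    "mould origin at press-local (lx,ly) and lz above bed"
    _,R=target(PS,0,0,th,0,dyaw); return place(PS,[[lx+TL[0],ly+TL[1],.06+lz+TL[2]]])[0],R
E
python3 - <<'E'
from h import *
delta(*tcp_for(-.09,.05)); delta(*tcp_for(-.09,.0))
E
```

```text
at [0.6011 0.2076 0.1538] [179.91  34.94 125.23] t 7.37 j [ 27.  24.  -7.  53. -35.  80.]
goal [0.463  0.017  0.1353] shift in tool now [-0.0517 -0.2229  0.0584] shift in goal tool [-0.0946 -0.1973  0.0889] rotvec [ 8.24 -0.07 11.65]
at [0.6011 0.2076 0.1538] [179.91  34.94 125.23] t 7.37 j [ 27.  24.  -7.  53. -35.  80.]
goal [0.463  0.017  0.0853] shift in tool now [-0.0231 -0.223   0.0994] shift in goal tool [-0.0659 -0.1973  0.1298] rotvec [ 8.24 -0.07 11.65]
```

```bash
python3 -m handwheel '[{"grip":1,"translation":[0,0,0],"delta_rot":[2.75,0,3.9]},{"grip":1,"translation":[0,0,0],"delta_rot":[2.75,0,3.9]},{"grip":1,"translation":[0,0,0],"delta_rot":[2.75,0,3.9]},{"grip":1,"translation":[0,0,0],"delta_rot":[0,0,0]}]'
python3 -m handwheel '[{"grip":1,"translation":[-0.0118,-0.0246,0.0111],"delta_rot":[0,0,0]},{"grip":1,"translation":[-0.0118,-0.0246,0.0111],"delta_rot":[0,0,0]},{"grip":1,"translation":[-0.0118,-0.0246,0.0111],"delta_rot":[0,0,0]},{"grip":1,"translation":[-0.0118,-0.0246,0.0111],"delta_rot":[0,0,0]},{"grip":1,"translation":[-0.0118,-0.0246,0.0111],"delta_rot":[0,0,0]},{"grip":1,"translation":[-0.0118,-0.0246,0.0111],"delta_rot":[0,0,0]},{"grip":1,"translation":[-0.0118,-0.0246,0.0111],"delta_rot":[0,0,0]},{"grip":1,"translation":[-0.0118,-0.0246,0.0111],"delta_rot":[0,0,0]}]'
python3 -m handwheel '[{"grip":1,"translation":[0,0,0],"delta_rot":[0,0,0]},{"grip":1,"translation":[0,0,0],"delta_rot":[0,0,0]},{"grip":1,"translation":[0,0,0],"delta_rot":[0,0,0]}]'
python3 - <<'E'
from h import *
delta(*tcp_for(-.09,.0))
f=grab_frame("wrist");g=grab_frame("scene")
h=grab_frame("top")
o=np.zeros((600,800,3),np.uint8);o[:300,:400]=f[100:400,120:520];o[:300,400:]=cv2.resize(g[125:245,230:390],(400,300),interpolation=cv2.INTER_CUBIC);o[300:,:]=cv2.resize(h[175:280,300:440],(800,600))[150:450]
cv2.imwrite("pics/c5.png",o)
E
```

```text
clock: 7.7
ee_pos: [0.6009, 0.2071, 0.1504]
tcp_rot: [-179.6, 35.0, 111.0]
ft_force: [1.1, 0.7, -3.9]
opening: 0.143
grip_force: 88.3
clock: 8.37
ee_pos: [0.4607, 0.0159, 0.1336]
tcp_rot: [-179.8, 35.0, 111.3]
ft_force: [1.3, -0.1, -3.4]
opening: 0.147
grip_force: 88.8
clock: 8.62
ee_pos: [0.4626, 0.0169, 0.1347]
tcp_rot: [-179.9, 35.0, 111.1]
ft_force: [-0.1, -1.0, -3.7]
opening: 0.147
grip_force: 89.2
at [0.4626 0.0169 0.1347] [-179.93   34.99  111.06] t 8.62 j [ 13.   8. -33.  44. -35.  81.]
goal [0.463  0.017  0.0853] shift in tool now [0.0283 0.0004 0.0405] shift in goal tool [0.0284 0.0003 0.0405] rotvec [-0.05 -0.01  0.04]
```

View pics/c5.png

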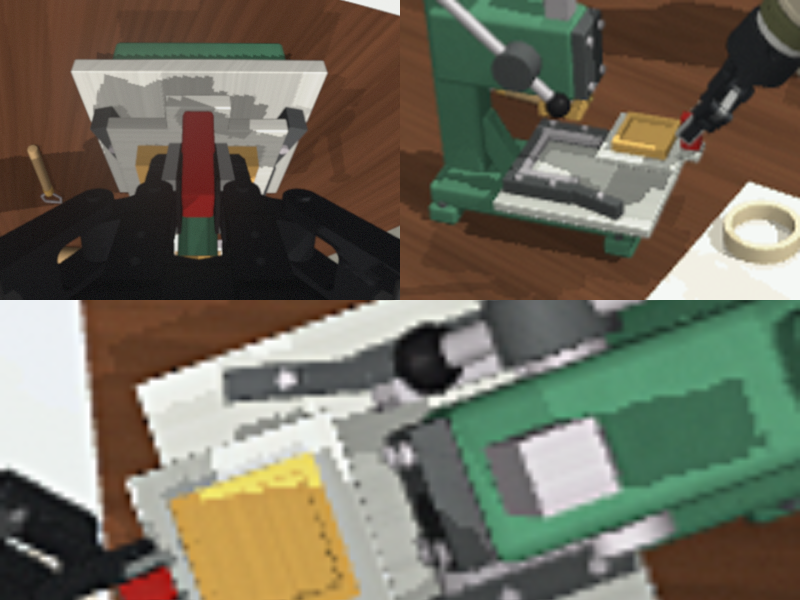

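The mould is centred over the mouth. In the wrist crop, the tab is at column 198 and the bed and guide middles are at 198–199. Lowering.

```bash
python3 -m handwheel '[{"grip":1,"translation":[0.0052,0,0.0074],"delta_rot":[0,0,0]},{"grip":1,"translation":[0.0052,0,0.0074],"delta_rot":[0,0,0]},{"grip":1,"translation":[0.0052,0,0.0074],"delta_rot":[0,0,0]},{"grip":1,"translation":[0.0052,0,0.0074],"delta_rot":[0,0,0]},{"grip":1,"translation":[0.0052,0,0.0074],"delta_rot":[0,0,0]},{"grip":1,"translation":[0,0,0],"delta_rot":[0,0,0]},{"grip":1,"translation":[0,0,0],"delta_rot":[0,0,0]}]'
python3 -m handwheel '[{"grip":1,"translation":[0.0011,0,0.0016],"delta_rot":[0,0,0]},{"grip":1,"translation":[0.0011,0,0.0016],"delta_rot":[0,0,0]},{"grip":1,"translation":[0.0011,0,0.0016],"delta_rot":[0,0,0]},{"grip":1,"translation":[0,0,0],"delta_rot":[0,0,0]},{"grip":1,"translation":[0,0,0],"delta_rot":[0,0,0]}]'
```

```text
clock: 9.35
ee_pos: [0.4624, 0.0168, 0.089]
tcp_rot: [-179.8, 35.0, 111.1]
ft_force: [0.2, -0.7, -2.9]
opening: 0.145
grip_force: 89.0
clock: 9.77
ee_pos: [0.4637, 0.017, 0.0849]
tcp_rot: [180.0, 35.1, 110.9]
ft_force: [-0.2, 0.3, -0.5]
opening: 0.146
grip_force: 89.6
```

```bash
python3 -m handwheel '[{"grip":1,"translation":[0.0006,0,0.0008],"delta_rot":[0,0,0]},{"grip":1,"translation":[0,0,0],"delta_rot":[0,0,0]},{"grip":0.3,"translation":[0,0,0],"delta_rot":[0,0,0]},{"grip":0.3,"translation":[0,0,0],"delta_rot":[0,0,0]},{"grip":0.3,"translation":[0,0,0],"delta_rot":[0,0,0]},{"grip":0.3,"translation":[0,0,0],"delta_rot":[0,0,0]},{"grip":0.3,"translation":[0,0,0],"delta_rot":[0,0,0]},{"grip":0.3,"translation":[0,0,0],"delta_rot":[0,0,0]}]'
python3 -m handwheel '[{"grip":1,"translation":[0,0,0],"delta_rot":[0,0,0]},{"grip":1,"translation":[0,0,0],"delta_rot":[0,0,0]},{"grip":1,"translation":[0,0,0],"delta_rot":[0,0,0]},{"grip":1,"translation":[0,0,0],"delta_rot":[0,0,0]},{"grip":1,"translation":[0,0,0],"delta_rot":[0,0,0]}]' 40
python3 - <<'E'
from h import *
delta(*tcp_for(0,0)); 
f=grab_frame("wrist");cv2.imwrite("pics/w6.png",cv2.resize(f[140:310,200:440],None,fx=3.3,fy=3.3,interpolation=cv2.INTER_CUBIC))
E
```

```text
clock: 10.43
ee_pos: [0.4631, 0.0169, 0.0832]
tcp_rot: [-179.9, 35.0, 111.0]
ft_force: [-0.3, -0.2, 0.5]
opening: 0.351
grip_force: 0.0
clock: 10.85
ee_pos: [0.4632, 0.0169, 0.0833]
tcp_rot: [-179.9, 35.0, 111.0]
ft_force: [-1.0, -0.3, -0.4]
opening: 0.151
grip_force: 41.0
at [0.4632 0.0169 0.0833] [-179.95   35.02  110.98] t 10.85 j [ 13.  12. -37.  36. -35.  81.]
goal [ 0.4952 -0.067   0.0853] shift in tool now [-0.0748 -0.0001  0.0499] shift in goal tool [-0.0748 -0.0002  0.0499] rotvec [-0.07  0.02 -0.03]
```

View pics/w6.png

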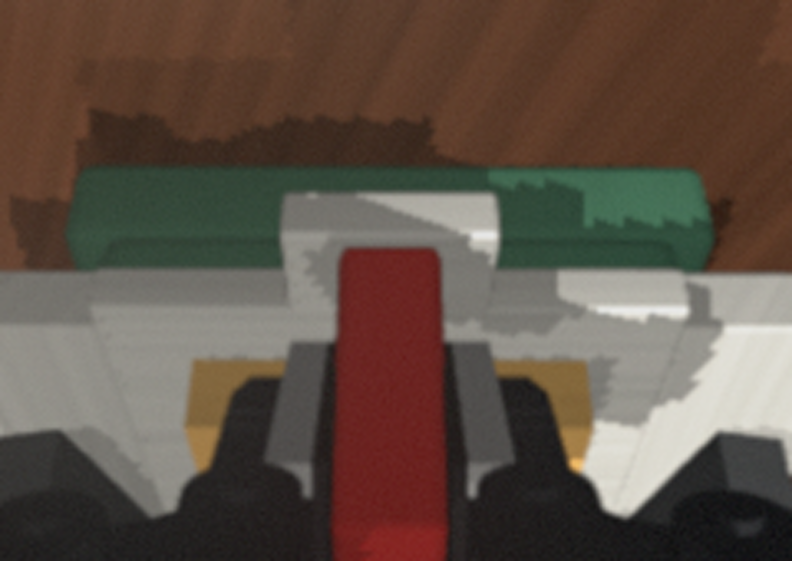

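The mould is seated level and centred: guide tips at columns 63 and 720, tab at 389. Sliding in.

```bash
python3 -m handwheel '[{"grip":1,"translation":[-0.0041,0,0.00287],"delta_rot":[0,0,0]},{"grip":1,"translation":[-0.0041,0,0.00287],"delta_rot":[0,0,0]},{"grip":1,"translation":[-0.0041,0,0.00287],"delta_rot":[0,0,0]},{"grip":1,"translation":[-0.0041,0,0.00287],"delta_rot":[0,0,0]},{"grip":1,"translation":[-0.0041,0,0.00287],"delta_rot":[0,0,0]},{"grip":1,"translation":[-0.0041,0,0.00287],"delta_rot":[0,0,0]},{"grip":1,"translation":[0,0,0],"delta_rot":[0,0,0]},{"grip":1,"translation":[0,0,0],"delta_rot":[0,0,0]}]'
python3 - <<'E'
from h import *
delta(*tcp_for(0,0))
E
```

```text
clock: 11.57
ee_pos: [0.4739, -0.0119, 0.0833]
tcp_rot: [-179.9, 35.1, 110.9]
ft_force: [1.2, -1.8, -0.9]
opening: 0.155
grip_force: 40.8
at [ 0.4739 -0.0119  0.0833] [-179.94   35.05  110.9 ] t 11.57 j [  9.  11. -38.  33. -34.  76.]
goal [ 0.4952 -0.067   0.0853] shift in tool now [-0.0496  0.0003  0.0323] shift in goal tool [-0.0496  0.0001  0.0323] rotvec [-0.12  0.05 -0.09]
```

```bash
python3 -m handwheel '[{"grip":1,"translation":[-0.0041,0,0.00287],"delta_rot":[0,0,0]},{"grip":1,"translation":[-0.0041,0,0.00287],"delta_rot":[0,0,0]},{"grip":1,"translation":[-0.0041,0,0.00287],"delta_rot":[0,0,0]},{"grip":1,"translation":[-0.0041,0,0.00287],"delta_rot":[0,0,0]},{"grip":1,"translation":[0,0,0],"delta_rot":[0,0,0]}]'
python3 -m handwheel '[{"grip":1,"translation":[-0.0041,0,0.00287],"delta_rot":[0,0,0]},{"grip":1,"translation":[-0.0041,0,0.00287],"delta_rot":[0,0,0]},{"grip":1,"translation":[-0.0041,0,0.00287],"delta_rot":[0,0,0]},{"grip":1,"translation":[-0.0041,0,0.00287],"delta_rot":[0,0,0]},{"grip":1,"translation":[0,0,0],"delta_rot":[0,0,0]},{"grip":1,"translation":[0,0,0],"delta_rot":[0,0,0]}]'
python3 - <<'E'
from h import *
delta(*tcp_for(0,0))
E
```

```text
clock: 11.98
ee_pos: [0.4813, -0.0306, 0.0833]
tcp_rot: [-180.0, 35.0, 110.9]
ft_force: [1.0, -0.1, 0.0]
opening: 0.158
grip_force: 40.8
clock: 12.48
ee_pos: [0.4882, -0.0492, 0.0833]
tcp_rot: [-179.9, 35.1, 110.9]
ft_force: [0.8, -1.0, 1.5]
opening: 0.157
grip_force: 40.8
at [ 0.4882 -0.0492  0.0833] [-179.94   35.05  110.91] t 12.48 j [  4.  11. -39.  29. -33.  70.]
goal [ 0.4952 -0.067   0.0853] shift in tool now [-0.0168  0.0002  0.0094] shift in goal tool [-0.0168  0.0001  0.0093] rotvec [-0.11  0.05 -0.08]
```

About 19 mm to go. Continuing in small steps until it meets the stop.

```bash
python3 -m handwheel '[{"grip":1,"translation":[-0.0033,0,0.0023],"delta_rot":[0,0,0]},{"grip":1,"translation":[-0.0033,0,0.0023],"delta_rot":[0,0,0]},{"grip":1,"translation":[-0.0033,0,0.0023],"delta_rot":[0,0,0]},{"grip":1,"translation":[-0.0016,0,0.0011],"delta_rot":[0,0,0]},{"grip":1,"translation":[0,0,0],"delta_rot":[0,0,0]}]'
python3 -m handwheel '[{"grip":1,"translation":[-0.0016,0,0.0011],"delta_rot":[0,0,0]},{"grip":1,"translation":[-0.0016,0,0.0011],"delta_rot":[0,0,0]},{"grip":1,"translation":[0,0,0],"delta_rot":[0,0,0]}]'
python3 -m handwheel '[{"grip":1,"translation":[-0.0016,0,0.0011],"delta_rot":[0,0,0]},{"grip":1,"translation":[0,0,0],"delta_rot":[0,0,0]},{"grip":1,"translation":[0,0,0],"delta_rot":[0,0,0]}]'
```

```text
clock: 12.9
ee_pos: [0.4933, -0.062, 0.0833]
tcp_rot: [-180.0, 35.0, 110.9]
ft_force: [2.0, -0.4, -0.4]
opening: 0.155
grip_force: 40.7
clock: 13.15
ee_pos: [0.4946, -0.0654, 0.0833]
tcp_rot: [-179.9, 35.0, 111.0]
ft_force: [0.7, -0.4, -0.7]
opening: 0.156
grip_force: 40.8
clock: 13.4
ee_pos: [0.4953, -0.0672, 0.0833]
tcp_rot: [-179.9, 35.0, 111.0]
ft_force: [0.1, -0.0, -0.6]
opening: 0.156
grip_force: 40.8
```

```bash
for i in 1; do :; done
python3 -m handwheel '[{"grip":1,"translation":[-0.0012,0,0.0009],"delta_rot":[0,0,0]},{"grip":1,"translation":[0,0,0],"delta_rot":[0,0,0]},{"grip":1,"translation":[0,0,0],"delta_rot":[0,0,0]}]'
python3 -m handwheel '[{"grip":1,"translation":[-0.0012,0,0.0009],"delta_rot":[0,0,0]},{"grip":1,"translation":[0,0,0],"delta_rot":[0,0,0]},{"grip":1,"translation":[0,0,0],"delta_rot":[0,0,0]}]'
python3 -m handwheel '[{"grip":1,"translation":[-0.0012,0,0.0009],"delta_rot":[0,0,0]},{"grip":1,"translation":[0,0,0],"delta_rot":[0,0,0]},{"grip":1,"translation":[0,0,0],"delta_rot":[0,0,0]}]'
```

```text
clock: 13.65
ee_pos: [0.4958, -0.0685, 0.0833]
tcp_rot: [-179.9, 35.0, 111.0]
ft_force: [0.4, 0.4, 0.8]
opening: 0.158
grip_force: 40.9
clock: 13.9
ee_pos: [0.4964, -0.0694, 0.0833]
tcp_rot: [-180.0, 35.0, 111.0]
ft_force: [-0.5, 3.2, 2.0]
opening: 0.157
grip_force: 41.6
clock: 14.15
ee_pos: [0.4964, -0.0695, 0.0832]
tcp_rot: [-180.0, 34.9, 111.1]
ft_force: [-6.4, 15.4, 10.5]
opening: 0.157
grip_force: 43.5
```

Firm stop, 17 N. Releasing and backing out along the tool axis.

```bash
python3 -m handwheel '[{"grip":0.3,"translation":[0,0,0],"delta_rot":[0,0,0]},{"grip":0.3,"translation":[0,0,0],"delta_rot":[0,0,0]},{"grip":0.3,"translation":[0,0,0],"delta_rot":[0,0,0]},{"grip":0.3,"translation":[0,0,0],"delta_rot":[0,0,0]},{"grip":0.3,"translation":[0,0,0],"delta_rot":[0,0,0]}]'
python3 -m handwheel '[{"grip":0.3,"translation":[0,0,-0.01],"delta_rot":[0,0,0]},{"grip":0.3,"translation":[0,0,-0.02],"delta_rot":[0,0,0]},{"grip":0.3,"translation":[0,0,-0.03],"delta_rot":[0,0,0]},{"grip":0.3,"translation":[0,0,-0.03],"delta_rot":[0,0,0]},{"grip":0.3,"translation":[0,0,-0.03],"delta_rot":[0,0,0]},{"grip":0.3,"translation":[0,0,0],"delta_rot":[0,0,0]},{"grip":0.3,"translation":[0,0,0],"delta_rot":[0,0,0]}]'
python3 - <<'E'
from h import *
f=grab_frame("wrist");w=camera_info("wrist");g=grab_frame("scene")
P=PS.copy()
L=np.array([[-45,-45,68],[-45,45,68],[-63,-15,68],[-63,15,68],[-62,-7,110],[-62,7,110],[-40,-7,110],[-40,7,110],[-120,83,60],[-120,-83,60],[-31,31,80],[-31,-31,80]])/1e3
q=proj(place(P,L),w);x0,y0=int(q[:,0].min())-15,int(q[:,1].min())-15
print(q.round(1).tolist(),x0,y0)
cv2.imwrite("pics/w7raw.png",f);cv2.imwrite("pics/s7.png",g)
for u in q: cv2.drawMarker(f,tuple(int(round(v)) for v in u),(255,0,255),cv2.MARKER_CROSS,5,1)
o=np.zeros((600,800,3),np.uint8)
o[:,:520]=cv2.resize(f[100:330,220:420],(520,600),interpolation=cv2.INTER_CUBIC);o[:280,520:]=cv2.resize(g[140:240,240:340],(280,280))
cv2.imwrite("pics/c7.png",o)
E
```

```text
clock: 14.57
ee_pos: [0.4968, -0.0715, 0.0831]
tcp_rot: [-179.9, 35.0, 111.0]
ft_force: [-0.1, 0.2, 0.1]
opening: 0.35
grip_force: 0.0
clock: 15.15
ee_pos: [0.4735, -0.0061, 0.183]
tcp_rot: [179.8, 35.1, 110.9]
ft_force: [-0.2, -0.1, -0.9]
opening: 0.352
grip_force: 0.0
[[260.4, 178.2], [369.7, 178.2], [295.7, 162.3], [334.1, 162.3], [304.6, 205.0], [324.5, 205.0], [305.5, 223.2], [324.0, 223.3], [437.1, 93.7], [192.0, 93.7], [352.3, 200.3], [277.8, 200.2]] 177 78
```

View pics/c7.png

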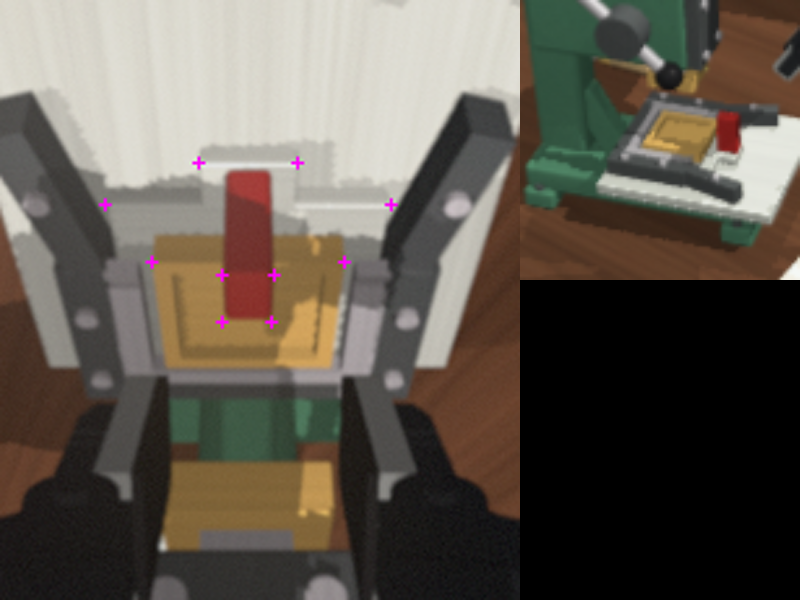

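The mould is under both lips. Its predicted home corners match within about 2 px, and the frame edge sits just short of the toe. The hand is clear.

```bash
python3 -c "
from bench import *
print(hand_in())"
```

```text
the job is handed in; nothing more can be done
None
```

The square mould is in the press: it slid in under the lips until it met the rear stop firmly (about 17 N). I let go, backed the hand clear and handed in at about 15 s of the 42 s; the final picture shows it home to within about 2 mm, but hand-in returned no verdict.

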